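# Find the hidden release notch and free the drawer

### The arm

A 6-joint arm with a two-finger parallel gripper is mounted at the origin on a cart in front of the work surface, level with it; the furniture and walls round the work are solid. World frame = base frame: x ahead of the robot, y to its left, z up, the work surface at z = 0. Lengths are in m, angles in rad, forces in N, time in s.
With the tool pointing down it reaches from about 0.325 to 0.9 m from the base axis. Payload 3.5 kg.
Tool frame: the origin (TCP) lies on the centre line of the jaws, within the pads' length; the fingertips stand 14 mm ahead of it and the grasp point (between the pads) lies 5 mm behind it (arm.tip_extent is the distance from the TCP to the fingertips, in m); z points along the fingers, y is the line along which they close (so a half turn about z gives the same grasp; the last joint's range is limited). The gripper opens to 85 mm and grips with 20 to 120 N. Pads are 22 mm wide; open, the fingers measure 114 mm over their backs; the gripper's body (76 mm by 85 mm) begins 54 mm behind the grasp point. The pads swing forward as they close: fully open they stand 13 mm farther back than shut.
Start: joints at [-0.103, 0.276, -0.026, 1.268, 0, 1.467], TCP at [0.625, -0, 0.245] pointing down, gripper open.
Joint ranges: [-3.12, 3.12], [-0.85, 1.88], [-1.08, 1.24], [-1.95, 2.15], [-1.57, 1.53], [-3.14, 3.14]. Speed limits (rad/s): [2.57, 2.57, 3.14, 3.14, 3.14, 3.14].

### API

Orientations are given as a rotation vector (axis times angle).
In Python, from station import arm gives the robot as it stands.
- The arm moves only by the shell command python3 -m crank 'ROWS' [FORCE]. ROWS is JSON, a list of rows, each a list of 7 numbers: the shift along the world's x, y, z in mm, then the turn, a rotation vector about the world's x, y, z in rad, then the gripper command: -1 is shut, 1 is fully open, values between are in proportion. A call has 1 to 10 rows; each row shifts and turns the commanded pose from where the row before left it; what a row does not reach is not made up. A row lasts 1/12 s, in which the tool goes at most 41.7 mm and 7.16 degrees, less where a joint would pass 70% of its speed; a pose out of reach is approached as far as the arm can. A call with a gripper value outside its range is refused whole. The fingers move at their own pace and stop on an object; FORCE is the grip in N (left out, the last holds). Time passes only in rows, so rows that do not move let the fingers close. It gives the time, the measured TCP pose, the force, the opening and the grip force at its end, in the units of the state.
- arm.state(): the state, without advancing time (a new reading comes with each control period).
- arm.get_image(name): name is "scene" or "side" or "wrist"; returns (picture, depth): 420x560x3 uint8, red, green, blue; 420x560 float32, m along the optical axis (not along the pixel's ray), 0 where there is no reading.
- arm.get_calibration(name): a dict with "vertical_fov" (degrees; the focal length in pixels is half the picture's height over the tangent of half this angle, whatever the lens; pixels are square), "cx", "cy" (the principal point, pixels), "rvec" (rotation vector, rad) and "tvec" (3), from world to camera coordinates, as OpenCV has them. Camera axes: x right, y down, z forward; pixel columns grow to the right and rows downward; lengths in m; the calibration is good to about 2 mm. A picture is of the moment at which its call begins: read the wrist's pose just before it. get_calibration takes no time and is no camera call; for the wrist camera it gives the pose at the moment of the call.
- arm.finish_job(): hands the job in; it is judged then, once.
The state is a dict: "time": time; "qpos": joint angles; "qvel": joint speeds; "joint_torque": joint torques, N m; "eef_pos": TCP position; "orientation": TCP orientation; "force": force on the tool from outside, world axes, zero at the start; "wrist_torque": the same for the moment, N m; "gripper_width": finger opening in m; "gripper_force": force on a finger pad.
Only numpy, scipy, OpenCV 4.12 (cv2) and the standard library are available. Lean on these libraries where they do the work, as an engineer would, in place of code of your own. Each camera call takes 0.05 s, during which the arm holds its last target. There are 200 camera calls.

### The job

Free the sprung drawer of the grey bench console: put a fingertip lightly on one end of the black rail along its front top edge, then feel your way along the rail until you find the place where it gives, which is the sprung cover over the hidden release notch. Press down into the notch until the drawer springs out by itself, then let the cover rise again and move clear. Only touch and press gently, do not push or pull on the drawer, and leave the sensor and the two calibration masses where they are.

Things in the scene. Friction and masses are not known exactly. Their poses are not given: they have to be found in the camera images.
- console: Grey fixed bench console, 150 (its x) x 370 (its y) mm; origin: centre of its underside on the bench; front faces its -x. Along its front top edge runs a level black rail, 32 mm deep (console x -75 to -43), 250 mm long (y -125 to 125), top 72 mm above the bench, between two blue cheeks 60 mm long, tops at 76 mm. Behind it the grey top plate is at 60 mm. The drawer lies below the rail.
- rail_left (a point): Left (console +y) end of the black rail: middle of its depth, on its top surface. A release notch 54 mm long, as deep as the rail and open to front and back, hides somewhere along the rail, its centre within 50 mm of the rail's middle; a flush sprung cover nearly 54 mm long of the same black closes it, only hairline seams show. All the rest of the rail is rigid.
- rail_right (a point): The same at the right (console -y) end of the black rail, 250 mm from the left one.
- cover (a joint): Sprung cover of the hidden notch, slides straight down: 0 = flush with the rail, 0.012 m = fully pressed. 1 to 2 N starts it, then about 430 N/m, so 6 to 8 N at the bottom; it releases the drawer at about 0.007 to 0.010 m and rises by itself when let go.
- drawer (a joint): Drawer in the console's front below the rail (front panel 316 x 40 mm, 8 to 48 mm above the bench): 0 = shut and latched, 0.035 m = sprung out towards console -x; its own spring drives it out once the cover is pressed, and it stays out.
- mass_small: Bystander: grey metal calibration mass 20 x 20 x 30 mm high with a knob, standing loose on the console's top plate at least 60 mm behind the rail's middle line; origin at the centre of its underside.
- accel: Bystander: grey accelerometer 16 x 23 x 19 mm high with a brass connector, standing loose on the console's top plate at least 60 mm behind the rail's middle line; origin at the centre of its underside.
- mass_mid: Bystander: grey metal calibration mass 28 x 28 x 40 mm high with a knob, standing loose on the bench to the left of the console; origin at the centre of its underside.

How it is judged:
By the outcome, as a careful person would: the job done as asked, in the order asked, and still so for the second after the job is handed in, with the robot touching nothing.
It also fails if it takes over 64 s, if anything falls off the work surface, if the arm or the gripper's body presses on something with over 40 N, if the wrist force passes 120 N, or if a joint passes its speed limit or range.

## Working session

There is one attempt and no reset: what is moved stays moved. The work goes in short steps, Python scripts to look and compute and a shell command to move; the robot and the scene stay as the last step left them, time stands still between calls to the robot, and variables do not carry over. Pictures are saved under pics/ and viewed, at most 10 in all, crops included, and the job is handed in when it is done.

```bash
mkdir -p pics; cat > h.py <<'E'
from station import arm
import numpy as np, cv2
def snap(n):
    p,d=arm.get_image(n); c=arm.get_calibration(n)
    return p,d,c
def world(c,d,u,v):
    f=210/np.tan(np.radians(c['vertical_fov'])/2)
    z=float(np.median(d[v-1:v+2,u-1:u+2]))
    R=cv2.Rodrigues(np.array(c['rvec'],float))[0]
    return R.T@(np.array([(u-c['cx'])/f*z,(v-c['cy'])/f*z,z])-np.array(c['tvec']))
E
python3 - <<'E'
from h import *
import pickle
D={}
for n in ("scene","wrist"):
    p,d,c=snap(n); D[n]=(p,d,c); cv2.imwrite(f"pics/{n}0.png",cv2.resize(p[:,:,::-1],(800,600)))
pickle.dump(D,open("d.pkl","wb"))
print(arm.state()['orientation'],arm.tip_extent)
E
```

```text
[-2.22032077e+00 -2.22024500e+00  2.04627815e-03] 0.014
```

View pics/scene0.png

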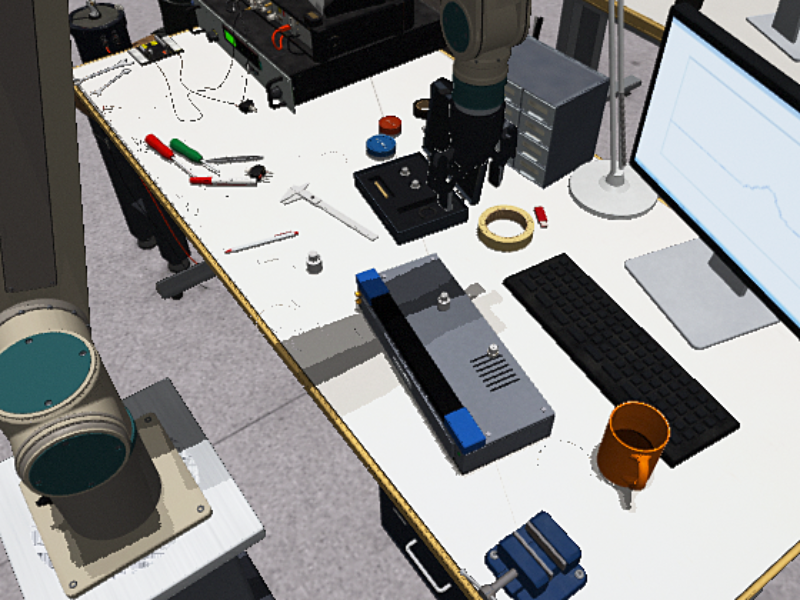

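View pics/wrist0.png

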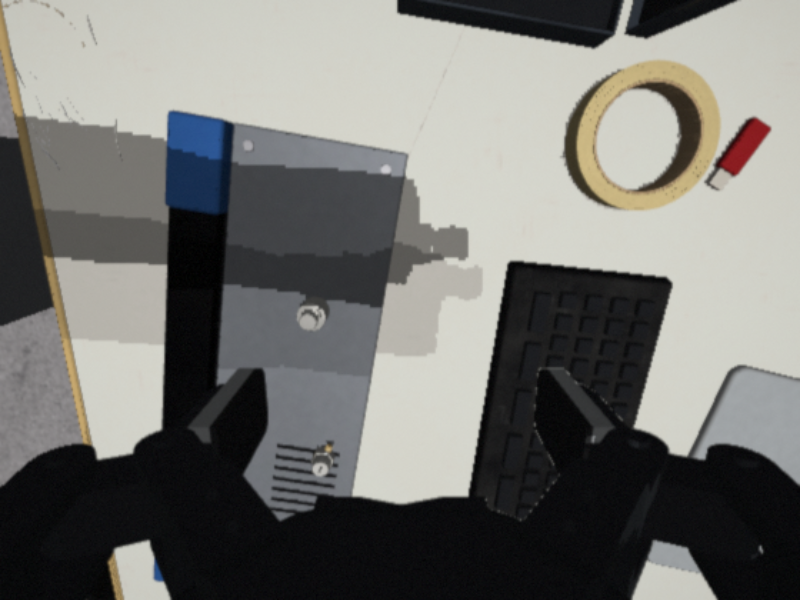

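The scene view shows the console with a blue cheek at about (370,280) at the left end of the rail and another at (463,428) at the right. One mass and the accelerometer stand on the plate at (444,300) and (493,352), and the other mass is on the bench at (314,261). The wrist view shows the left cheek at (198,160).

```bash
python3 - <<'E'
from h import *
import pickle
D=pickle.load(open("d.pkl","rb"))
for n in D:
    p,d,c=D[n]
    h=cv2.cvtColor(p,cv2.COLOR_RGB2HSV)
    m=((h[...,0]>100)&(h[...,0]<125)&(h[...,1]>150)&(d>0))
    v,u=np.nonzero(m); f=210/np.tan(np.radians(c['vertical_fov'])/2); z=d[v,u]
    R=cv2.Rodrigues(np.array(c['rvec'],float))[0]
    P=(np.c_[(u-c['cx'])/f*z,(v-c['cy'])/f*z,z]-np.array(c['tvec']))@R
    k=(abs(P[:,2]-.076)<.006); P=P[k]
    _,lab=cv2.connectedComponents(m.astype(np.uint8)); L=lab[v,u][k]
    for l in np.unique(L):
        Q=P[L==l]
        if len(Q)>60:
            r=cv2.minAreaRect((Q[:,:2]*1000).astype(np.float32)); print(n,len(Q),Q[:,2].mean().round(4),r); print(cv2.boxPoints(r).round(1).tolist())
E
```

```text
scene 277 0.0738 ((488.3360900878906, 75.72187805175781), (60.3213996887207, 35.49686813354492), 80.82731628417969)
[[466.0, 48.79999923706055], [501.0, 43.099998474121094], [510.70001220703125, 102.69999694824219], [475.6000061035156, 108.30000305175781]]
scene 468 0.0739 ((437.4405517578125, -228.4285430908203), (63.556968688964844, 36.114994049072266), 80.43126678466797)
[[414.3999938964844, -256.79998779296875], [450.0, -262.79998779296875], [460.5, -200.10000610351562], [424.8999938964844, -194.10000610351562]]
scene 142 0.0714 ((431.24932861328125, -418.5719299316406), (65.19098663330078, 24.93785858154297), 88.43975830078125)
[[417.8999938964844, -450.79998779296875], [442.79998779296875, -451.5], [444.6000061035156, -386.29998779296875], [419.70001220703125, -385.6000061035156]]
scene 232 0.0716 ((376.9116516113281, -420.51177978515625), (67.7203369140625, 22.343528747558594), 89.0392074584961)
[[365.20001220703125, -454.20001220703125], [387.5, -454.6000061035156], [388.6000061035156, -386.79998779296875], [366.29998779296875, -386.5]]
wrist 2648 0.0752 ((492.8205871582031, 73.0302963256836), (60.62356185913086, 35.36036682128906), 80.16387939453125)
[[470.20001220703125, 46.20000076293945], [505.1000061035156, 40.099998474121094], [515.4000244140625, 99.9000015258789], [480.6000061035156, 105.9000015258789]]
```

```bash
python3 -m crank '[[-24,5,0,0,0,-0.042,-1],[-24,5,0,0,0,-0.042,-1],[-24,5,0,0,0,-0.042,-1],[-24,5,0,0,0,-0.04,-1],[-24,5,-20,0,0,0,-1],[-22,4,-25,0,0,0,-1],[0,0,-25,0,0,0,-1],[0,0,-25,0,0,0,-1],[0,0,-20,0,0,0,-1],[0,0,0,0,0,0,-1]]' 20
python3 -m crank '[[0,0,0,0,0,0,-1],[0,0,0,0,0,0,-1]]'; python3 - <<'E'
from h import *
for n in ("side","wrist"):
    p,d,c=snap(n); cv2.imwrite(f"pics/{n}1.png",cv2.resize(p[:,:,::-1],(800,600)))
E
```

```text
time: 0.93
eef_pos: [0.4785, 0.0293, 0.1259]
orientation: [-2.393, -2.025, 0.01]
force: [-0.5, 0.3, 0.2]
gripper_width: -0.0003
gripper_force: 0.0
time: 1.1
eef_pos: [0.4837, 0.0289, 0.1312]
orientation: [2.397, 2.029, 0.001]
force: [0.2, -0.8, 0.9]
gripper_width: -0.0
gripper_force: 0.0
```

View pics/side1.png

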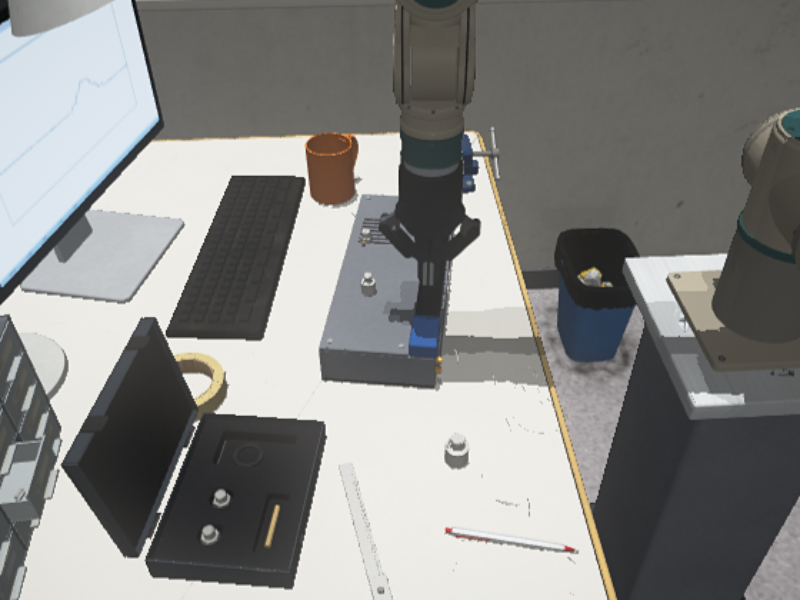

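View pics/wrist1.png

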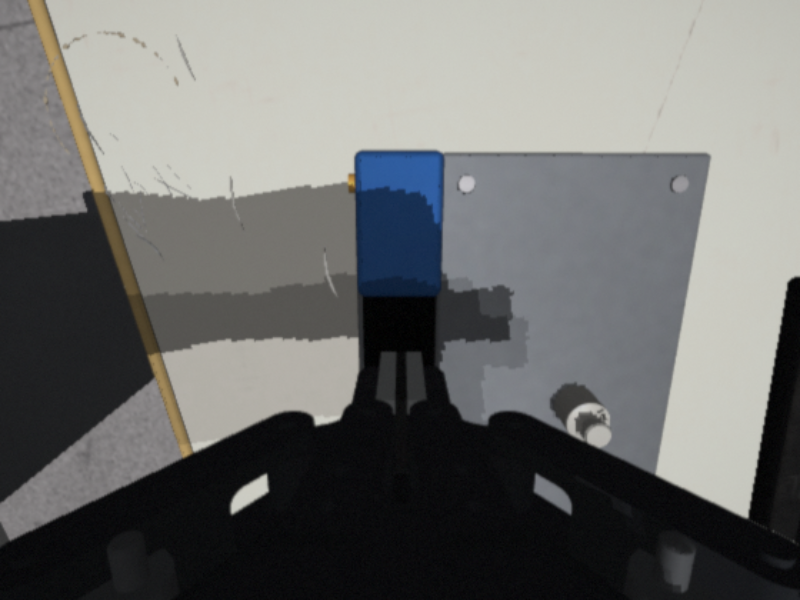

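The side view shows the closed fingers above the rail near the left cheek (425,335). In the wrist view, the fingers (x≈402) are centred on and square to the rail, and the cheek's inner edge is at row 296.

```bash
python3 - <<'E'
from h import *
p,d,c=snap("wrist")
for u,v in [(252,204),(306,204),(280,204),(280,215)]: print(world(c,d,u,v).round(4))
E
python3 -m crank '[[0,0,-10,0,0,0,-1],[0,0,-10,0,0,0,-1],[0,0,-8,0,0,0,-1],[0,0,-5,0,0,0,-1],[0,0,-3,0,0,0,-1],[0,0,-2,0,0,0,-1],[0,0,0,0,0,0,-1],[0,0,0,0,0,0,-1]]'
```

```text
[0.4713 0.0504 0.0746]
[0.5038 0.0446 0.0736]
[0.4882 0.0479 0.0759]
[0.4868 0.0399 0.0721]
time: 1.92
eef_pos: [0.4831, 0.029, 0.0923]
orientation: [-2.398, -2.03, 0.0]
force: [1.1, 0.1, 0.3]
gripper_width: -0.0001
gripper_force: 0.0
```

```bash
python3 -m crank '[[0,0,-2,0,0,0,-1],[0,0,-2,0,0,0,-1],[0,0,-1,0,0,0,-1],[0,0,0,0,0,0,-1],[0,0,0,0,0,0,-1]]'; python3 -m crank '[[0,0,-0.5,0,0,0,-1],[0,0,0,0,0,0,-1]]';python3 -m crank '[[0,0,-0.5,0,0,0,-1],[0,0,0,0,0,0,-1]]'
```

```text
time: 2.33
eef_pos: [0.4829, 0.029, 0.0873]
orientation: [-2.398, -2.03, 0.0]
force: [-0.8, -0.4, 0.6]
gripper_width: 0.0001
gripper_force: 0.0
time: 2.5
eef_pos: [0.483, 0.029, 0.0868]
orientation: [2.398, 2.03, 0.0]
force: [-0.0, 0.7, 0.5]
gripper_width: 0.0
gripper_force: 0.0
time: 2.67
eef_pos: [0.483, 0.029, 0.0863]
orientation: [-2.398, -2.03, -0.0]
force: [-0.1, 0.3, -0.2]
gripper_width: -0.0
gripper_force: 0.0
```

```bash
for i in 1 2 3; do python3 -m crank '[[0,0,-0.3,0,0,0,-1],[0,0,0,0,0,0,-1],[0,0,0,0,0,0,-1]]' | grep -E 'eef|^force'; done
```

```text
eef_pos: [0.483, 0.029, 0.0861]
force: [-0.1, 0.2, 0.3]
eef_pos: [0.4831, 0.029, 0.0861]
force: [-1.4, 0.5, 4.7]
eef_pos: [0.4831, 0.029, 0.086]
force: [-2.6, 0.2, 6.9]
```

Contact on the left end at about 5 N; easing slightly and feeling along to the right.

```bash
python3 -m crank '[[0,0,0.2,0,0,0,-1],[0,0,0,0,0,0,-1]]'| grep -E 'eef|^force'; for i in 1 2 3 4; do python3 -m crank '[[-0.8,-4,0,0,0,0,-1],[-0.6,-4,0,0,0,0,-1],[0,0,0,0,0,0,-1]]' | grep -E 'eef|^force'; done
```

```text
eef_pos: [0.4831, 0.029, 0.086]
force: [-1.6, -0.2, 6.9]
eef_pos: [0.4824, 0.0209, 0.086]
force: [0.2, 3.3, 5.1]
eef_pos: [0.4809, 0.0127, 0.0861]
force: [0.2, 4.1, 5.4]
eef_pos: [0.4794, 0.0046, 0.086]
force: [1.3, 3.3, 5.0]
eef_pos: [0.478, -0.0034, 0.086]
force: [0.3, 2.2, 5.6]
```

```bash
for i in 1 2 3; do python3 -m crank '[[-0.8,-4,0,0,0,0,-1],[-0.5,-4,0,0,0,0,-1],[0,0,0,0,0,0,-1]]' | grep -E 'eef|^force'; done
```

```text
eef_pos: [0.4764, -0.0116, 0.0858]
force: [0.9, 3.1, 4.8]
eef_pos: [0.475, -0.0196, 0.0858]
force: [0.8, 2.0, 4.9]
eef_pos: [0.4737, -0.0275, 0.0859]
force: [-0.1, 3.0, 5.7]
```

```bash
for i in 1 2 3; do python3 -m crank '[[-0.8,-4,0,0,0,0,-1],[-0.5,-4,0,0,0,0,-1],[0,0,0,0,0,0,-1]]' | grep -E 'eef|^force'; done
```

```text
eef_pos: [0.4721, -0.036, 0.0855]
force: [1.6, 0.5, 3.0]
eef_pos: [0.4701, -0.0439, 0.0852]
force: [-0.2, 0.1, 2.1]
eef_pos: [0.469, -0.0519, 0.0853]
force: [-0.1, -0.3, 1.6]
```

The rail gives from y≈-0.036 onward (force falls from 5.5 to 1.6 N, tip sinks). Centring a little and pressing in.

```bash
python3 -m crank '[[0.5,3,0,0,0,0,-1],[0,0,-1.5,0,0,0,-1],[0,0,-1.5,0,0,0,-1],[0,0,0,0,0,0,-1]]'| grep -E 'eef|^force'; python3 -m crank '[[0,0,-1,0,0,0,-1],[0,0,-1,0,0,0,-1],[0,0,-1,0,0,0,-1],[0,0,0,0,0,0,-1]]'| grep -E 'eef|^force'; python3 - <<'E'
from h import *
p,d,c=snap("scene"); cv2.imwrite("pics/s2.png",cv2.resize(p[170:350,220:420,::-1],(640,576),interpolation=3))
E
```

```text
eef_pos: [0.4699, -0.0481, 0.0824]
force: [-1.0, -1.6, 1.7]
eef_pos: [0.47, -0.0481, 0.0795]
force: [-1.7, -1.8, 3.6]
```

View pics/s2.png

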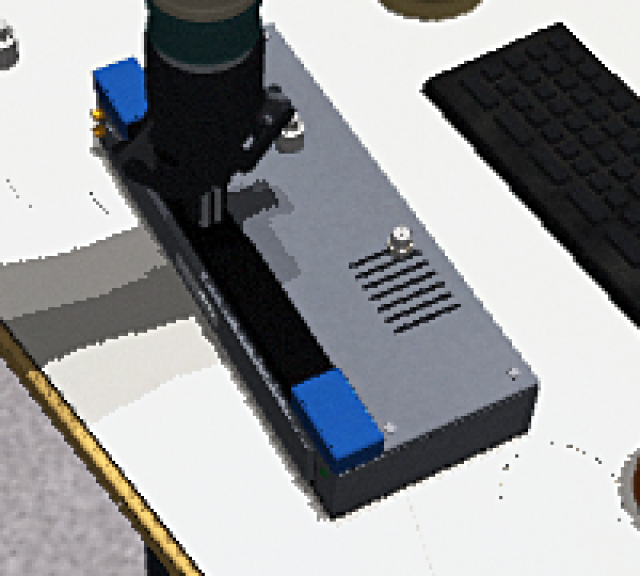

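The drawer is still shut, its front being flush below the rail (crop 210,290). The cover is down about 6.5 mm, so I'll press further.

```bash
for i in 1 2; do python3 -m crank '[[0,0,-1,0,0,0,-1],[0,0,-1,0,0,0,-1],[0,0,0,0,0,0,-1],[0,0,0,0,0,0,-1]]'| grep -E 'eef|^force'; done; python3 - <<'E'
from h import *
p,d,c=snap("scene"); cv2.imwrite("pics/s3.png",cv2.resize(p[170:350,220:420,::-1],(640,576),interpolation=3))
E
```

```text
eef_pos: [0.47, -0.0481, 0.0775]
force: [-2.3, -2.0, 2.9]
eef_pos: [0.4699, -0.0481, 0.0754]
force: [-2.7, -1.8, 3.3]
```

View pics/s3.png

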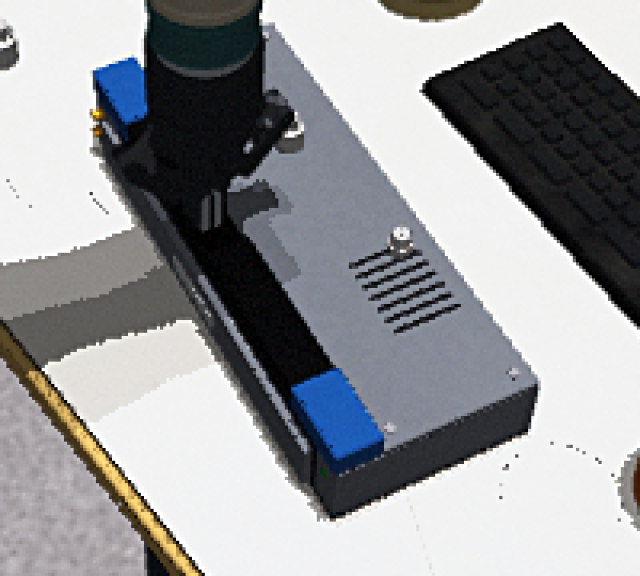

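The drawer has started to slide out: its panel edge now stands off the front at crop (240,350). I'll hold still while it travels.

```bash
python3 -m crank '[[0,0,0,0,0,0,-1],[0,0,0,0,0,0,-1],[0,0,0,0,0,0,-1],[0,0,0,0,0,0,-1],[0,0,0,0,0,0,-1],[0,0,0,0,0,0,-1],[0,0,0,0,0,0,-1],[0,0,0,0,0,0,-1]]'| grep -E 'eef|^force'; python3 - <<'E'
from h import *
p,d,c=snap("scene"); cv2.imwrite("pics/s4.png",cv2.resize(p[170:350,220:420,::-1],(640,576),interpolation=3))
E
```

```text
eef_pos: [0.4701, -0.0479, 0.0756]
force: [-1.8, -0.4, 3.1]
```

View pics/s4.png

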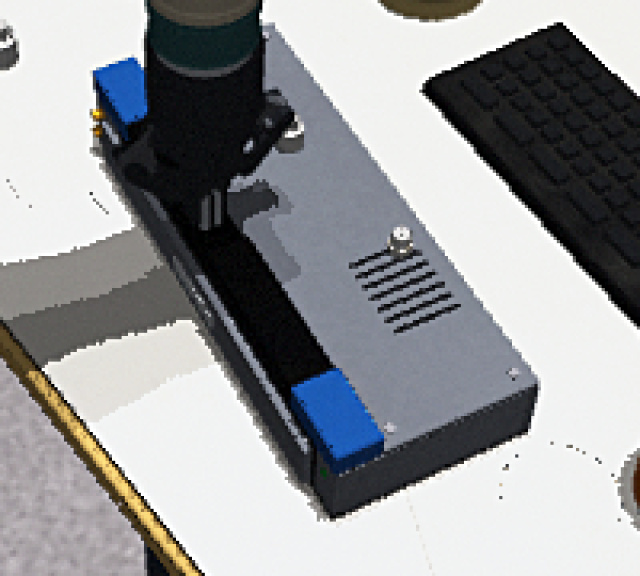

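```bash
cat >> h.py <<'E'
def drawer():
    # console-frame x of points near z 35..50mm ahead of the front face
    p,d,c=snap("scene"); v,u=np.nonzero(d>0); z=d[v,u]
    f=210/np.tan(np.radians(c['vertical_fov'])/2); R=cv2.Rodrigues(np.array(c['rvec'],float))[0]
    P=(np.c_[(u-c['cx'])/f*z,(v-c['cy'])/f*z,z]-np.array(c['tvec']))@R
    y=np.array([.165,.986]); x=np.array([.986,-.165]); m=np.array([.465,-.0776])
    Q=np.c_[(P[:,:2]-m)@x-.059,(P[:,:2]-m)@y,P[:,2]]
    for lo,hi in((.012,.030),(.03,.044),(.044,.052)):
        k=(abs(Q[:,1]+.07)<.05)&(Q[:,2]>lo)&(Q[:,2]<hi)&(Q[:,0]<0)
        print(lo,k.sum(),np.percentile(Q[k,0],[5,50,95]).round(4) if k.any() else '')
E
python3 -c "from h import *; drawer(); print(arm.state()['time'],arm.state()['force'])"
for i in 1 2; do python3 -m crank '[[0,0,-0.5,0,0,0,-1],[0,0,0,0,0,0,-1],[0,0,0,0,0,0,-1]]'| grep -E 'eef|^force'; python3 -c "from h import *; drawer()"; done
```

```text
0.012 1311 [-0.613  -0.5254 -0.0842]
0.03 367 [-0.5761 -0.4975 -0.0823]
0.044 290 [-0.5752 -0.4767 -0.0741]
8.2833 [-1.10652627 -0.60639386  2.15272396]
eef_pos: [0.4701, -0.048, 0.0752]
force: [-2.9, -0.5, 3.9]
0.012 1317 [-0.614  -0.526  -0.0843]
0.03 355 [-0.578  -0.5012 -0.0831]
0.044 284 [-0.5714 -0.476  -0.0743]
eef_pos: [0.4701, -0.048, 0.0746]
force: [-2.1, -0.8, 3.9]
0.012 1395 [-0.6151 -0.5292 -0.0868]
0.03 356 [-0.5788 -0.4998 -0.0854]
0.044 291 [-0.5727 -0.4794 -0.0745]
```

```bash
sed -i 's/(Q\[:,0\]<0)/(Q[:,0]<-.07)\&(Q[:,0]>-.15)/' h.py
python3 -c "from h import *; drawer()"; python3 -m crank '[[0,0,0,0,0,0,-1],[0,0,0,0,0,0,-1],[0,0,0,0,0,0,-1],[0,0,0,0,0,0,-1],[0,0,0,0,0,0,-1],[0,0,0,0,0,0,-1]]'| grep -E 'eef|^force';python3 -c "from h import *; drawer(); print(arm.state()['wrist_torque'])"
```

```text
0.012 109 [-0.0879 -0.0868 -0.086 ]
0.03 104 [-0.0876 -0.0866 -0.0803]
0.044 129 [-0.0871 -0.0835 -0.0737]
eef_pos: [0.4701, -0.048, 0.0746]
force: [-1.3, -0.6, 3.9]
0.012 104 [-0.0879 -0.0869 -0.086 ]
0.03 106 [-0.0876 -0.0867 -0.0817]
0.044 131 [-0.087  -0.0836 -0.0738]
[-0.06840584  0.39915522 -0.02399937]
```

```bash
for i in 1 2; do python3 -m crank '[[0,0,-0.5,0,0,0,-1],[0,0,0,0,0,0,-1],[0,0,0,0,0,0,-1]]'| grep -E 'eef|^force'; python3 -c "from h import *; drawer()"; done; python3 - <<'E'
from h import *
p,d,c=snap("side"); cv2.imwrite("pics/s5.png",cv2.resize(p[120:290,210:350,::-1],(494,600),interpolation=3))
E
```

```text
eef_pos: [0.4702, -0.048, 0.0743]
force: [-2.5, 0.1, 5.6]
0.012 143 [-0.1161 -0.115  -0.0847]
0.03 224 [-0.116  -0.0881 -0.0825]
0.044 196 [-0.1151 -0.1101 -0.074 ]
eef_pos: [0.4701, -0.048, 0.0738]
force: [-3.0, -1.3, 5.3]
0.012 147 [-0.116 -0.115 -0.083]
0.03 223 [-0.1157 -0.0879 -0.0821]
0.044 195 [-0.1149 -0.11   -0.0741]
```

View pics/s5.png

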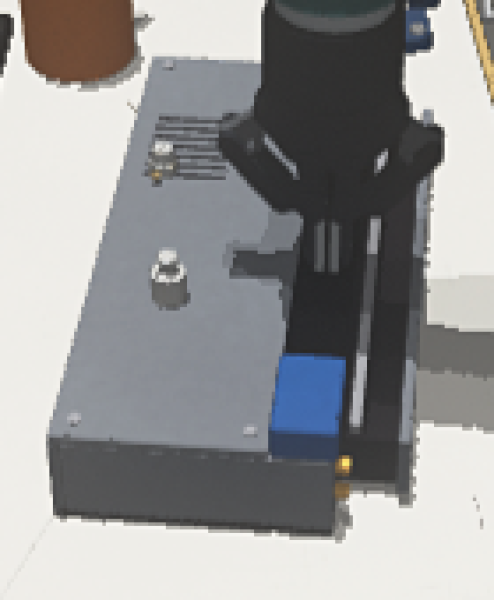

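The drawer has sprung fully out: its front moved from console x≈-0.087 to -0.115, and the side crop shows it open at (400,400). Rising straight up to clear.

```bash
python3 -m crank '[[0,0,2,0,0,0,-1],[0,0,3,0,0,0,-1],[0,0,4,0,0,0,-1],[0,0,5,0,0,0,-1],[0,0,10,0,0,0,-1],[0,0,20,0,0,0,-1],[0,0,20,0,0,0,-1],[0,0,20,0,0,0,-1],[0,0,20,0,0,0,-1],[0,0,0,0,0,0,-1]]'| grep -E 'time|eef|^force'; python3 -m crank '[[0,0,0,0,0,0,-1],[0,0,0,0,0,0,-1],[0,0,0,0,0,0,-1],[0,0,0,0,0,0,-1],[0,0,0,0,0,0,-1],[0,0,0,0,0,0,-1]]'| grep -E 'time|eef|^force'; python3 - <<'E'
from h import *
drawer()
p,d,c=snap("scene"); cv2.imwrite("pics/s6.png",cv2.resize(p[150:350,200:420,::-1],(660,600),interpolation=3))
E
```

```text
time: 10.97
eef_pos: [0.4734, -0.0486, 0.1823]
force: [0.9, -0.4, -0.2]
time: 11.47
eef_pos: [0.4696, -0.0479, 0.1769]
force: [0.1, 0.5, -0.3]
0.012 142 [-0.1161 -0.1149 -0.0843]
0.03 225 [-0.1159 -0.0881 -0.0826]
0.044 191 [-0.1154 -0.1099 -0.0739]
```

View pics/s6.png

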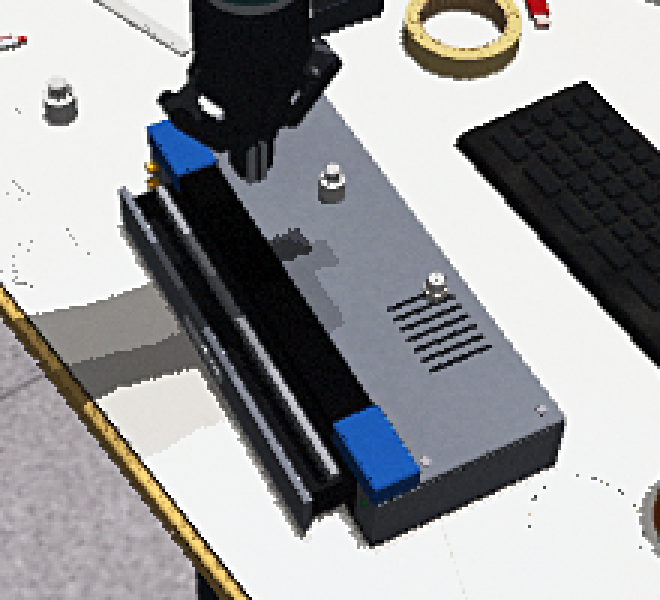

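The drawer is fully out, with its panel running from (125,195) to (310,525). The cover is level again, the bystanders are in place, and the robot is clear.

```bash
python3 -c "from station import arm; print(arm.finish_job())"
```

```text
the job is handed in; nothing more can be done
None
```

The drawer sprung out by itself after I felt along the rail from its left end and pressed the cover down; the cover is back up, the arm is clear, the masses and sensor look unmoved, and the job is handed in.

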